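# Swap the two pin bins in the bench dock

### The job

The yellow and the blue pin bin stand in each other's bay of the aluminium two-bay dock. Swap them: slide each one along the grey board, without lifting or tipping it, into the bay the other one had, pushed fully home against the back rail with its low front lip facing out of the bay as it does now. Leave the bottle, the yellow tape roll and the red case where they are.

Things in the scene. Friction and masses are not known exactly. Their poses are not given: they have to be found in the camera images.
- dock: fixed grey board, top 18 mm above the bench, with an aluminium dock: back rail 260 mm long (y), 30 high, and three fins 8 mm thick, 24 high, reaching 60 mm out of the rail at y -116, 0, +116. Origin: on the board's top at the middle of the rail's front face; x into the rail, -x out towards the robot. Board: x -260 to +40, y -135 to +135; for x below -115, y to +230
- bay_left (a point): on the board's top under the centre of a bin fully home in the +y bay (dock x -52, y +58 mm), the bin's x then along the dock's x; the bay is 108 mm wide between its fins, with the bare board between
- bay_right (a point): the same for the -y bay (dock x -52, y -58 mm). The board in front of the fins (dock x below -60) is free for parking and passing
- yellow_bin: yellow open bin, 113 (own x) x 93 (y) x 50 mm high, about 0.22 kg, pins on its floor (no obstacle). Starts in a bay, up to 20 mm short of home. Origin: centre of underside; x to the back wall, z up. Hollow: floor 2 mm; side walls at y +-40 (inner) to +-42, high back wall x +50 to +52 (rims to +-46 and +56 at the top), front wall x -52 to -50, 25 high. Slides easily; walls can be hooked from inside
- blue_bin: blue open bin, 113 (own x) x 93 (y) x 50 mm high, about 0.22 kg, pins on its floor (no obstacle). Starts in a bay, up to 20 mm short of home. Origin: centre of underside; x to the back wall, z up. Hollow: floor 2 mm; side walls at y +-40 (inner) to +-42, high back wall x +50 to +52 (rims to +-46 and +56 at the top), front wall x -52 to -50, 25 high. Slides easily; walls can be hooked from inside
- yellow_bin_front (a point): middle of the yellow bin's front lip, 56 mm along -x from the bin's origin, 22 mm up. The lip reaches 46 mm to either side at 20 to 25 mm height
- blue_bin_front (a point): middle of the blue bin's front lip, 56 mm along -x from the bin's origin, 22 mm up. The lip reaches 46 mm to either side at 20 to 25 mm height
- bottle: white solvent bottle with a blue cap, standing on the bench behind the board, 62 mm diameter, 122 mm high; origin at the centre of its underside; leave it alone
- tape: roll of yellow marking tape lying flat on the bench behind the board, 81 mm diameter, 24 mm high; origin at the centre of its underside; leave it alone
- case: small red moulded case, 90 (own x) x 55 x 42 mm high, lying on the bench beside the -y edge of the board; origin at the centre of its underside; leave it alone

How it is judged:
At the end, for the whole second after the job is handed in: Each bin rests flat and still in the bay that the other bin had at the start, its origin within 28 mm of the bay's centre line, within 12 mm of fully home against the back rail, square to the dock within 0.15 rad, front lip facing out (x of each of yellow_bin, blue_bin in the frame of dock above -0.064 m and x of each of yellow_bin_front, blue_bin_front in the frame of dock below -0.09 m and angle between the x axis of each of yellow_bin, blue_bin and the x axis of dock, either way round below 0.15 rad and distance of each of yellow_bin, blue_bin from where it was at the start of the episode above 0.08 m and angle between each of yellow_bin, blue_bin's own z axis and vertical below 0.05 rad and height (world z) of yellow_bin between 0.013 and 0.024 m and linear speed of each of yellow_bin, blue_bin below 0.01 m/s and height (world z) of blue_bin between 0.013 and 0.024 m and ((y of yellow_bin in the frame of dock between 0.03 and 0.086 m and y of blue_bin in the frame of dock between -0.086 and -0.03 m) or (y of yellow_bin in the frame of dock between -0.086 and -0.03 m and y of blue_bin in the frame of dock between 0.03 and 0.086 m))); the robot touches nothing.
It fails at once if the yellow bin is lifted off the board (underside centre over 20 mm above it) or tipped by more than 0.3 rad (height (world z) of yellow_bin above 0.038 m or angle between yellow_bin's own z axis and vertical above 0.3 rad).
It fails at once if the blue bin is lifted off the board (underside centre over 20 mm above it) or tipped by more than 0.3 rad (height (world z) of blue_bin above 0.038 m or angle between blue_bin's own z axis and vertical above 0.3 rad).
It fails at once if the bottle is moved by more than 20 mm or tipped over (distance of bottle from where it was at the start of the episode above 0.02 m or angle between bottle's own z axis and vertical above 0.3 rad).
It fails at once if the tape roll is moved by more than 20 mm or tipped over (distance of tape from where it was at the start of the episode above 0.02 m or angle between tape's own z axis and vertical above 0.3 rad).
It fails at once if the red case is moved by more than 20 mm or tipped over (distance of case from where it was at the start of the episode above 0.02 m or angle between case's own z axis and vertical above 0.3 rad).
It also fails if it takes over 69 s, if anything falls off the work surface, if the arm or the gripper's body presses on something with over 40 N, if the wrist force passes 120 N, or if a joint passes its speed limit or range.

### The arm

A 7-joint arm with a two-finger parallel gripper is mounted at the origin on a cart in front of the work surface, level with it; the furniture and walls round the work are solid. World frame = base frame: x ahead of the robot, y to its left, z up, the work surface at z = 0. Lengths are in m, angles in rad, forces in N, time in s.
With the tool pointing down it reaches from about 0.4 to 0.75 m from the base axis. Payload 19.5 kg.
Tool frame: the origin (TCP) lies where the fingers leave the gripper's body, on its centre line; the fingertips stand 73 mm ahead of it and the grasp point (between the pads) lies ahead of it (ctrl.grip_depth is the z of the grasp point in the tool frame, in m); z points along the fingers, y is the line along which they close (so a half turn about z gives the same grasp; the last joint's range is limited). The gripper opens to 85 mm and grips with 20 to 120 N. Pads are 22 mm wide; open, the fingers measure 114 mm over their backs; the gripper's body (76 mm by 85 mm) begins 54 mm behind the grasp point. The pads swing forward as they close: fully open they stand 13 mm farther back than shut.
Start: joints at [-1.171, 0.707, -0.028, 1.485, 0.022, 0.951, -0.075], TCP at [0.246, 0.52, 0.304] pointing down, gripper open.
Joint ranges: [-2.71, 2.71], [-0.32, 2.16], [-1.57, 1.52], [0, 2.45], [-1.46, 4.6], [0, 2.02], [-2.83, 2.83]. Speed limits (rad/s): [1.89, 1.89, 2.57, 2.57, 3.01, 3.01, 3.01].

### API

Orientations are given as a 3x3 rotation matrix whose columns are the frame's x, y, z axes.
In Python, from plant import ctrl gives the robot as it stands.
- The arm moves only by the tool send_rows, never from a script. Its argument "moves" is a list of rows, each an object of numbers: "tx", "ty", "tz": the shift along the tool's x, y, z each as a share of 0.5 m, from -1 to 1; "wx", "wy", "wz": the turn, a rotation vector about the tool's x, y, z each as a share of 1.5 rad, from -1 to 1; "jaw": the closure, from 0 (fully open) to 1 (shut). A call has 1 to 20 rows; each row is the pose to reach, as a shift and turn from the pose commanded when the call began, along the tool's axes at that moment; what a row does not reach only later rows make up. A row lasts 1/8 s, in which the tool goes at most 62.5 mm and 10.7 degrees, less where a joint would pass 70% of its speed; a pose out of reach is approached as far as the arm can. A call with a number of a shift or a turn outside -1 to 1 is refused whole. A call with a gripper value outside its range is refused whole. The fingers move at their own pace and stop on an object; "force" is the grip in N (left out, the last holds). Time passes only in rows, so rows that repeat a pose let the fingers close. It gives the time, the measured TCP pose, the force and the opening at its end, in the units of the state.
- ctrl.observe(): the state, without advancing time (a new reading comes with each control period).
- ctrl.capture(name): name is "side" or "top" or "wrist"; returns a dict with "color" (420x560x3 uint8, blue, green, red), "camera_matrix" (3x3 intrinsics, pixels), "origin" and "orientation" of the camera in the world. Camera axes: x right, y down, z forward; pixel columns grow to the right and rows downward; lengths in m; the calibration is good to about 2 mm. A picture is of the moment at which its call begins. There is no depth.
- ctrl.sign_off(): hands the job in, once; it reports no verdict.
The state is a dict: "time": time; "joint_pos": joint angles; "joint_vel": joint speeds; "joint_efforts": joint torques, N m; "position": TCP position; "orientation": TCP orientation; "contact_force": force on the tool from outside, world axes, zero at the start; "ft_torque": the same for the moment, N m; "width": opening from 0.0 (shut) to 1.0 (fully open).
Only numpy, scipy, OpenCV 4.12 (cv2) and the standard library are available. Lean on these libraries where they do the work, as an engineer would, in place of code of your own. Each camera call takes 0.05 s, during which the arm holds its last target. There are 200 camera calls.

## Working session

There is one attempt and no reset: what is moved stays moved. The work goes in short steps, Python scripts to look and compute and a tool call to move; the robot and the scene stay as the last step left them, time stands still between calls to the robot, and variables do not carry over. Pictures are saved under pics/ and viewed, on a budget of 10 in all, crops included, one or two more only if the job needs it, and the job is handed in when it is done.

Besides the shell and the picture viewer there is one more tool, called after "Call:" by a JSON object that holds its "fn" and its "kwargs", one argument or row to a line. send_rows: Moves the arm, as the interface text tells. Shift numbers are shares of 0.5 m and turn numbers shares of 1.5 rad, none past 1 either way. Its arguments: {"type":"object","properties":{"moves":{"type":"array","items":{"type":"object","properties":{"tx":{"type":"number"},"ty":{"type":"number"},"tz":{"type":"number"},"wx":{"type":"number"},"wy":{"type":"number"},"wz":{"type":"number"},"jaw":{"type":"number"}}}},"force":{"type":"number"}},"required":["moves"]}

```bash
mkdir -p pics; ls
python3 - <<'E'
from plant import ctrl
import cv2,numpy as np
np.set_printoptions(precision=4,suppress=True)
s=ctrl.observe();print(s['time'],s['position'],s['orientation'],ctrl.grip_depth,s['width'])
for n in('top','side'):
    c=ctrl.capture(n);cv2.imwrite(f'pics/{n}0.png',c['color']);np.savez(f'pics/{n}0.npz',**c);print(n,c['camera_matrix'],c['origin'],c['orientation'])
E
```

```text
pics
0.0 [0.2458 0.5196 0.3034] [[-0.904   0.4276 -0.0005]
 [ 0.4276  0.904  -0.001 ]
 [-0.     -0.0011 -1.    ]] 0.0539 0.9996045301251013
top [[405.6101   0.     277.1405]
 [  0.     405.6101 206.0168]
 [  0.       0.       1.    ]] [ 0.5595 -0.318   0.9149] [[ 0.0054 -0.9985  0.0541]
 [-1.     -0.0058 -0.0065]
 [ 0.0068 -0.0541 -0.9985]]
side [[544.6737   0.     280.2889]
 [  0.     544.6737 211.5129]
 [  0.       0.       1.    ]] [ 0.6168 -1.1016  0.4691] [[ 0.9996 -0.017  -0.021 ]
 [ 0.0108 -0.4623  0.8867]
 [-0.0247 -0.8866 -0.4619]]
```

View pics/top0.png

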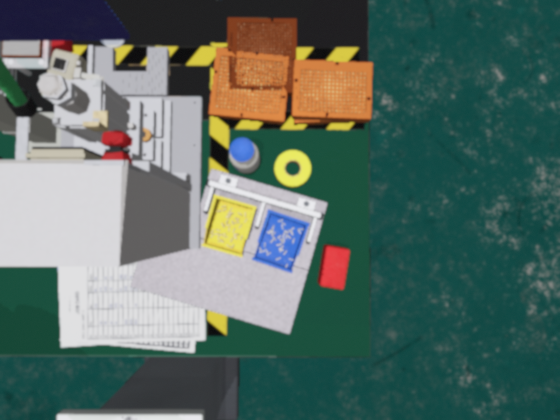

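View pics/side0.png

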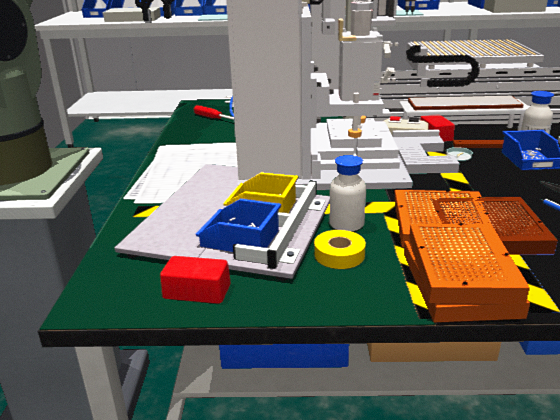

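The top view shows yellow in the left (+y) bay at about (229,226) and blue in the right bay at about (281,240). The dock is turned by about −17°. A tall column stands left of the dock, with its base edge near column 195. The side view agrees. Next I'll crop and enlarge to measure corners.

```bash
cat > h.py <<'E'
import numpy as np,cv2
np.set_printoptions(precision=4,suppress=True)
def px2w(c,uv,z):
    uv=np.atleast_2d(uv).astype(float);K=c['camera_matrix'];R=c['orientation'];o=c['origin']
    d=(np.c_[uv,np.ones(len(uv))]@np.linalg.inv(K).T)@R.T
    return o+d*((z-o[2])/d[:,2])[:,None]
def w2px(c,P):
    P=np.atleast_2d(P);q=(P-c['origin'])@c['orientation']@c['camera_matrix'].T
    return q[:,:2]/q[:,2:]
def dock2w(d,P): # d=(x,y,yaw)
    P=np.atleast_2d(P).astype(float);a=d[2];R=np.array([[np.cos(a),-np.sin(a),0],[np.sin(a),np.cos(a),0],[0,0,1]])
    return P@R.T+[d[0],d[1],.018]
E
python3 - <<'E'
from h import *
t=np.load('pics/top0.npz');s=np.load('pics/side0.npz')
a=cv2.resize(t['color'][160:340,125:345],None,fx=3.6,fy=3.3,interpolation=cv2.INTER_CUBIC)
a=cv2.resize(t['color'][160:340,130:345],None,fx=3.3,fy=3.3,interpolation=cv2.INTER_CUBIC)
cv2.imwrite('pics/tcrop.png',a)
print(px2w(t,[[200,250],[190,195],[195,220]],0))
for z in(.4,.45,.5):print(z,px2w(t,[[125,160],[125,265]],z))
E
```

```text
[[ 0.5093 -0.1515  0.    ]
 [ 0.6328 -0.127   0.    ]
 [ 0.5765 -0.1392  0.    ]]
0.4 [[ 0.6451 -0.127   0.4   ]
 [ 0.512  -0.1304  0.4   ]]
0.45 [[ 0.6367 -0.1455  0.45  ]
 [ 0.5166 -0.1486  0.45  ]]
0.5 [[ 0.6284 -0.1641  0.5   ]
 [ 0.5212 -0.1668  0.5   ]]
```

View pics/tcrop.png

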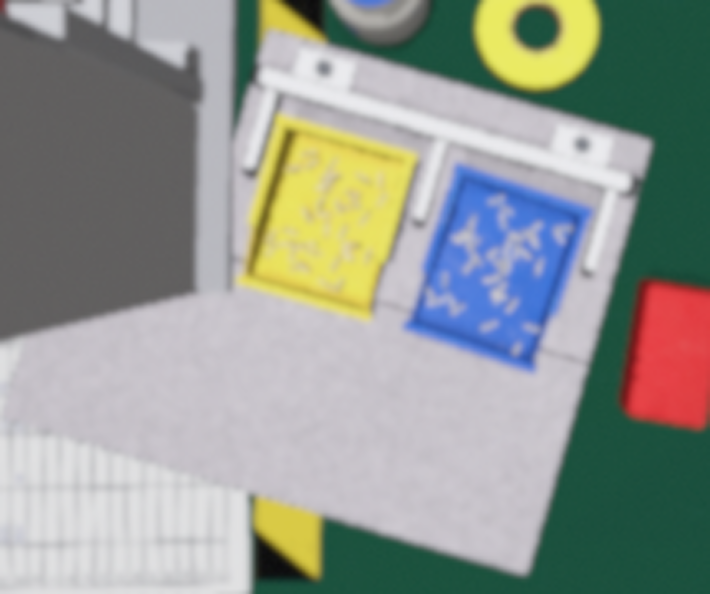

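```bash
cat > fit.py <<'E'
from h import *
from scipy.optimize import least_squares
t=np.load('pics/top0.npz')
U=lambda L:np.array(L,float)/3.3+[130,160]
def fit(uv,M,x0):
    f=lambda d:(w2px(t,dock2w(d,M))-uv).ravel()
    r=least_squares(f,x0);return r.x,np.round(r.fun,1)
D,r=fit(U([[652,140],[527,577],[270,30],[258,88],[630,192]]),[[.04,-.135,0],[-.26,-.135,0],[.04,.135,0],[0,.13,.03],[0,-.13,.03]],[.64,-.3,-.3]);print('dock',D,r)
M=[[-.056,.046,.025],[-.056,-.046,.025],[.056,.046,.05],[.056,-.046,.05]]
for n,L in(('y',[[238,284],[372,319],[282,115],[418,155]]),('b',[[405,326],[533,371],[457,166],[592,210]])):
    b,r=fit(U(L),M,[.6,-.3,-.3]);a=D[2];d=b[:2]-D[:2]
    print(n,b,r,'dock frame',d@[np.cos(a),np.sin(a)],d@[-np.sin(a),np.cos(a)],b[2]-a)
for P in[(-.104,.058),(-.108,-.058),(-.24,-.058),(-.24,.058),(-.24,.16)]:print(P,dock2w(D,[[*P,0]]))
s=np.load('pics/side0.npz')
print(w2px(s,dock2w(D,[[-.26,-.135,0],[.04,-.135,0],[0,-.13,.03]])))
E
python3 fit.py
```

```text
dock [ 0.6143 -0.2959 -0.2781] [ 0.4  0.4  0.7  0.  -0.5 -0.2 -2.2 -1.4  1.6  1.1]
y [ 0.5623 -0.2224 -0.2723] [-0.3 -0.3  0.4  0.9 -0.6 -0.3  0.5 -0.3] dock frame -0.07024144403870994 0.0563224617095713 0.005708840688575911
b [ 0.5309 -0.331  -0.322 ] [-1.2  0.5  0.8  0.8 -0.2 -1.1  0.6 -0.3] dock frame -0.07060201613553266 -0.05666801345962 -0.04391804784976383
(-0.104, 0.058) [[ 0.5303 -0.2115  0.018 ]]
(-0.108, -0.058) [[ 0.4946 -0.322   0.018 ]]
(-0.24, -0.058) [[ 0.3676 -0.2857  0.018 ]]
(-0.24, 0.058) [[ 0.3995 -0.1742  0.018 ]]
(-0.24, 0.16) [[ 0.4275 -0.0761  0.018 ]]
[[112.5224 248.4047]
 [292.1294 274.7054]
 [266.4463 251.9516]]
```

```bash
cat >> h.py <<'E'
D=np.array([.6143,-.2959,-.2781])
BL=np.array([.5309,-.331,-.322]);YE=np.array([.5623,-.2224,-.2723])
def rows(s,W):
    """W: list of x,y,z,theta(tool y azimuth)->rows relative to the current pose, tool axes"""
    from scipy.spatial.transform import Rotation as Ro
    R=s['orientation']
    for x,y,z,th in W:
        t=R.T@(np.array([x,y,z])-s['position'])/.5
        G=np.array([[-np.sin(th),np.cos(th),0],[np.cos(th),np.sin(th),0],[0,0,-1]]).T
        w=Ro.from_matrix(R.T@G).as_rotvec()/1.5
        print('t',np.round(t,3),'w',np.round(w,3))
E
python3 - <<'E'
from h import *
from plant import ctrl
s=ctrl.observe();g=dock2w(BL,[[-.052,-.02,0]])[0];print(g)
rows(s,[(.27,.4,.3,1.1),(.33,.25,.3,.75),(.39,.08,.3,.4),(.39,-.1,.3,.1),(.37,-.25,.3,-.2),(.45,-.3,.25,-.322),(g[0],g[1],.2,-.322)])
E
```

```text
[ 0.4752 -0.3335  0.018 ]
t [-0.146 -0.196  0.007] w [-0.001  0.     0.019]
t [-0.383 -0.415  0.007] w [-0.001  0.     0.253]
t [-0.637 -0.672  0.008] w [-0.001  0.     0.486]
t [-0.791 -0.997  0.008] w [-0.001  0.     0.686]
t [-0.883 -1.285  0.008] w [-0.001  0.     0.886]
t [-1.07  -1.307  0.108] w [-0.001  0.001  0.967]
t [-1.144 -1.346  0.208] w [-0.001  0.001  0.967]
```

Call:
{"fn": "send_rows", "kwargs": {
  "moves": [
    {"tx": -0.07,"ty": -0.1,"wz": 0.02},
    {"tx": -0.146,"ty": -0.196,"wz": 0.04},
    {"tx": -0.22,"ty": -0.27,"wz": 0.1},
    {"tx": -0.3,"ty": -0.34,"wz": 0.18},
    {"tx": -0.383,"ty": -0.415,"wz": 0.253},
    {"tx": -0.46,"ty": -0.5,"wz": 0.33},
    {"tx": -0.55,"ty": -0.59,"wz": 0.41},
    {"tx": -0.637,"ty": -0.672,"wz": 0.486},
    {"tx": -0.69,"ty": -0.78,"wz": 0.55},
    {"tx": -0.74,"ty": -0.89,"wz": 0.62},
    {"tx": -0.791,"ty": -0.997,"wz": 0.686},
    {"tx": -0.791,"ty": -0.997,"wz": 0.686},
    {"tx": -0.791,"ty": -0.997,"wz": 0.686}
  ]
}}

```text
schema error: expected keys tx, ty, tz, wx, wy, wz, jaw
```

Run:
```python
from h import *
from plant import ctrl
s=ctrl.observe();print(s['time'],s['position'],s['joint_pos'],s['contact_force'])
rows(s,[(.37,-.25,.3,-.2),(.45,-.3,.25,-.322),(.4752,-.3335,.2,-.322)])
```

```text
0.1 [0.2458 0.5196 0.3035] [-1.1707  0.707  -0.0276  1.4849  0.022   0.9509 -0.0755] [ 0.0201 -0.6344  0.1431]
t [-0.883 -1.285  0.008] w [-0.001  0.     0.886]
t [-1.07  -1.307  0.108] w [-0.001  0.001  0.967]
t [-1.144 -1.346  0.208] w [-0.001  0.001  0.967]
```

All keys are needed in every row.

Call:
{"fn": "send_rows", "kwargs": {
  "moves": [
    {"tx": -0.07,"ty": -0.1,"tz": 0,"wx": 0,"wy": 0,"wz": 0.02,"jaw": 0},
    {"tx": -0.146,"ty": -0.196,"tz": 0,"wx": 0,"wy": 0,"wz": 0.04,"jaw": 0},
    {"tx": -0.22,"ty": -0.27,"tz": 0,"wx": 0,"wy": 0,"wz": 0.1,"jaw": 0},
    {"tx": -0.3,"ty": -0.34,"tz": 0,"wx": 0,"wy": 0,"wz": 0.18,"jaw": 0},
    {"tx": -0.383,"ty": -0.415,"tz": 0,"wx": 0,"wy": 0,"wz": 0.25,"jaw": 0},
    {"tx": -0.46,"ty": -0.5,"tz": 0,"wx": 0,"wy": 0,"wz": 0.33,"jaw": 0},
    {"tx": -0.55,"ty": -0.59,"tz": 0,"wx": 0,"wy": 0,"wz": 0.41,"jaw": 0},
    {"tx": -0.637,"ty": -0.672,"tz": 0,"wx": 0,"wy": 0,"wz": 0.486,"jaw": 0},
    {"tx": -0.69,"ty": -0.78,"tz": 0,"wx": 0,"wy": 0,"wz": 0.55,"jaw": 0},
    {"tx": -0.74,"ty": -0.89,"tz": 0,"wx": 0,"wy": 0,"wz": 0.62,"jaw": 0},
    {"tx": -0.79,"ty": -0.997,"tz": 0,"wx": 0,"wy": 0,"wz": 0.686,"jaw": 0},
    {"tx": -0.79,"ty": -0.997,"tz": 0,"wx": 0,"wy": 0,"wz": 0.686,"jaw": 0},
    {"tx": -0.79,"ty": -0.997,"tz": 0,"wx": 0,"wy": 0,"wz": 0.686,"jaw": 0},
    {"tx": -0.79,"ty": -0.997,"tz": 0,"wx": 0,"wy": 0,"wz": 0.686,"jaw": 0}
  ]
}}

```text
time: 1.85
position: [0.3899, -0.0987, 0.3039]
orientation: [[-0.102, 0.995, -0.0], [0.995, 0.102, 0.0], [0.0, -0.0, -1.0]]
contact_force: [-0.1, -1.0, 0.3]
width: 0.997
```

Run:
```python
from h import *
from plant import ctrl
s=ctrl.observe();print(s['time'],s['position'],s['joint_pos'],s['contact_force'])
rows(s,[(.37,-.25,.3,-.2),(.45,-.3,.25,-.322),(.4752,-.3335,.2,-.322)])
```

```text
1.85 [ 0.3899 -0.0987  0.3039] [ 0.0684  0.4739  0.1583  2.0666 -0.1262  0.6102  0.4154] [-0.1488 -1.0114  0.2766]
t [-0.297 -0.07   0.008] w [-0.    -0.     0.202]
t [-0.413  0.078  0.108] w [-0.    -0.     0.283]
t [-0.485  0.122  0.208] w [-0.    -0.     0.283]
```

Call:
{"fn": "send_rows", "kwargs": {
  "moves": [
    {"tx": -0.1,"ty": -0.03,"tz": 0,"wx": 0,"wy": 0,"wz": 0.07,"jaw": 0},
    {"tx": -0.2,"ty": -0.05,"tz": 0,"wx": 0,"wy": 0,"wz": 0.14,"jaw": 0},
    {"tx": -0.3,"ty": -0.03,"tz": 0.04,"wx": 0,"wy": 0,"wz": 0.2,"jaw": 0},
    {"tx": -0.38,"ty": 0.04,"tz": 0.1,"wx": 0,"wy": 0,"wz": 0.26,"jaw": 0},
    {"tx": -0.45,"ty": 0.1,"tz": 0.16,"wx": 0,"wy": 0,"wz": 0.283,"jaw": 0},
    {"tx": -0.485,"ty": 0.122,"tz": 0.2,"wx": 0,"wy": 0,"wz": 0.283,"jaw": 0},
    {"tx": -0.485,"ty": 0.122,"tz": 0.2,"wx": 0,"wy": 0,"wz": 0.283,"jaw": 0},
    {"tx": -0.485,"ty": 0.122,"tz": 0.2,"wx": 0,"wy": 0,"wz": 0.283,"jaw": 0}
  ]
}}

```text
time: 2.85
position: [0.4749, -0.3339, 0.2045]
orientation: [[0.318, 0.948, 0.0], [0.948, -0.318, 0.0], [0.0, 0.0, -1.0]]
contact_force: [-0.4, 0.2, 0.8]
width: 0.994
```

```bash
cat > look.py <<'E'
import sys
from h import *
from plant import ctrl
n=sys.argv[1];c=ctrl.capture(n.rstrip('0123456789'));np.savez(f'pics/{n}.npz',**c)
s=ctrl.observe();print(s['time'],s['position'],c['origin'],c['orientation'][:,2])
im=c['color'].copy()
def seg(b,L):
    p=w2px(c,dock2w(b,L)).astype(int);cv2.polylines(im,[p.reshape(-1,1,2)],True,(0,0,255),1)
if n.startswith('wrist'):
    M=[[-.056,.046,.025],[-.056,-.046,.025],[.056,-.046,.05],[.056,.046,.05]]
    if len(sys.argv)>2: seg(BL,M);seg(YE,M);seg(D,[[0,.13,.03],[0,-.13,.03]])
cv2.imwrite(f'pics/{n}.png',im)
E
python3 look.py wrist1 m
```

```text
2.9 [ 0.4748 -0.3341  0.2048] [ 0.4973 -0.2734  0.274 ] [-0.084  -0.2481 -0.9651]
```

View pics/wrist1.png

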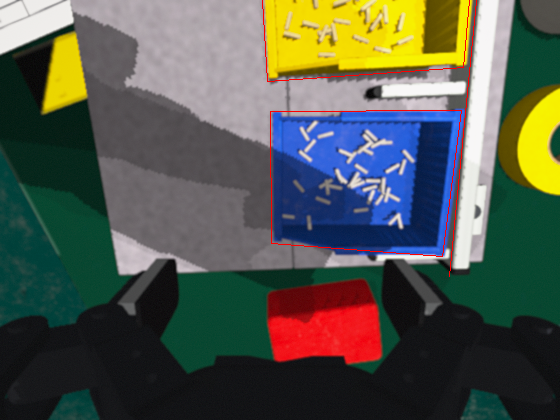

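The wrist view matches the two-view model to 1–2 mm. The blue lip runs from (272,112) to (272,243), and the stated heights agree. Now I'll go down onto the blue front wall, 20 mm right of its middle, and grip.

Call:
{"fn": "send_rows", "kwargs": {
  "moves": [
    {"tx": 0,"ty": 0,"tz": 0.08,"wx": 0,"wy": 0,"wz": 0,"jaw": 0},
    {"tx": 0,"ty": 0,"tz": 0.15,"wx": 0,"wy": 0,"wz": 0,"jaw": 0},
    {"tx": 0,"ty": 0,"tz": 0.2,"wx": 0,"wy": 0,"wz": 0,"jaw": 0},
    {"tx": 0,"ty": 0,"tz": 0.213,"wx": 0,"wy": 0,"wz": 0,"jaw": 0},
    {"tx": 0,"ty": 0,"tz": 0.213,"wx": 0,"wy": 0,"wz": 0,"jaw": 0.5},
    {"tx": 0,"ty": 0,"tz": 0.213,"wx": 0,"wy": 0,"wz": 0,"jaw": 0.8},
    {"tx": 0,"ty": 0,"tz": 0.213,"wx": 0,"wy": 0,"wz": 0,"jaw": 1},
    {"tx": 0,"ty": 0,"tz": 0.213,"wx": 0,"wy": 0,"wz": 0,"jaw": 1},
    {"tx": 0,"ty": 0,"tz": 0.213,"wx": 0,"wy": 0,"wz": 0,"jaw": 1},
    {"tx": 0,"ty": 0,"tz": 0.213,"wx": 0,"wy": 0,"wz": 0,"jaw": 1}
  ],
  "force": 25
}}

```text
time: 4.15
position: [0.4747, -0.335, 0.0978]
orientation: [[0.319, 0.948, 0.0], [0.948, -0.319, -0.0], [-0.0, 0.0, -1.0]]
contact_force: [-1.0, 0.9, 4.6]
width: 0.071
```

```bash
cat >> h.py <<'E'
def dpos(s):
    d=s['position'][:2]-D[:2];a=D[2];R=s['orientation']
    return d@[np.cos(a),np.sin(a)],d@[-np.sin(a),np.cos(a)],np.arctan2(R[1,1],R[0,1])-a
def drows(s,W): # x,y in dock frame, z world, yaw off dock
    rows(s,[(*dock2w(D,[[x,y,0]])[0][:2],z,D[2]+a) for x,y,z,a in W])
E
python3 - <<'E'
from h import *
from plant import ctrl
s=ctrl.observe();print(s['time'],s['position'],s['contact_force'],s['width'],dpos(s))
drows(s,[(-.245,-.078,s['position'][2],0),(-.245,.15,s['position'][2],0)])
E
```

```text
4.15 [ 0.4747 -0.335   0.0978] [-1.0368  0.9352  4.6142] 0.07055831515877913 (np.float64(-0.12347956485632076), np.float64(-0.07589877989268574), np.float64(-0.04618377694776332))
t [-0.015 -0.243 -0.   ] w [ 0.     0.    -0.031]
t [ 0.44  -0.264 -0.   ] w [ 0.     0.    -0.031]
```

Gripped, with an opening of about 6 mm, which is the lip. Next I pull it out along the dock's −x and slide it left.

Call:
{"fn": "send_rows", "kwargs": {
  "moves": [
    {"tx": -0.003,"ty": -0.05,"tz": 0,"wx": 0,"wy": 0,"wz": -0.01,"jaw": 1},
    {"tx": -0.006,"ty": -0.1,"tz": 0,"wx": 0,"wy": 0,"wz": -0.02,"jaw": 1},
    {"tx": -0.009,"ty": -0.15,"tz": 0,"wx": 0,"wy": 0,"wz": -0.031,"jaw": 1},
    {"tx": -0.012,"ty": -0.2,"tz": 0,"wx": 0,"wy": 0,"wz": -0.031,"jaw": 1},
    {"tx": -0.015,"ty": -0.243,"tz": 0,"wx": 0,"wy": 0,"wz": -0.031,"jaw": 1},
    {"tx": 0.0,"ty": -0.244,"tz": 0,"wx": 0,"wy": 0,"wz": -0.031,"jaw": 1},
    {"tx": 0.06,"ty": -0.247,"tz": 0,"wx": 0,"wy": 0,"wz": -0.031,"jaw": 1},
    {"tx": 0.12,"ty": -0.25,"tz": 0,"wx": 0,"wy": 0,"wz": -0.031,"jaw": 1},
    {"tx": 0.18,"ty": -0.252,"tz": 0,"wx": 0,"wy": 0,"wz": -0.031,"jaw": 1},
    {"tx": 0.18,"ty": -0.252,"tz": 0,"wx": 0,"wy": 0,"wz": -0.031,"jaw": 1}
  ]
}}

```text
time: 5.4
position: [0.3856, -0.207, 0.0977]
orientation: [[0.271, 0.963, 0.001], [0.963, -0.271, 0.001], [0.002, 0.001, -1.0]]
contact_force: [3.5, 7.6, 11.5]
width: 0.067
```

```bash
python3 look.py top1
python3 - <<'E'
from h import *
from plant import ctrl
c=np.load('pics/top1.npz')['color'];cv2.imwrite('pics/top1c.png',cv2.resize(c[140:340,100:345],None,fx=2.4,fy=2.4))
s=ctrl.observe();print(s['time'],s['position'],s['contact_force'],s['width'],dpos(s),s['joint_pos'])
drows(s,[(-.245,.15,s['position'][2],0)])
E
```

```text
5.45 [ 0.3855 -0.2076  0.0977] [ 0.5595 -0.318   0.9149] [ 0.0541 -0.0065 -0.9985]
5.45 [ 0.3855 -0.2076  0.0977] [ 2.6811  6.7801 10.3256] 0.07080602748526366 (np.float64(-0.24427933796399975), np.float64(0.02210497939512185), np.float64(0.0037452374862781967)) [ 0.407   0.9332  0.0268  2.1464 -0.3612  0.0657  0.509 ]
t [ 0.256 -0.     0.   ] w [ 0.001 -0.001  0.002]
```

View pics/top1c.png

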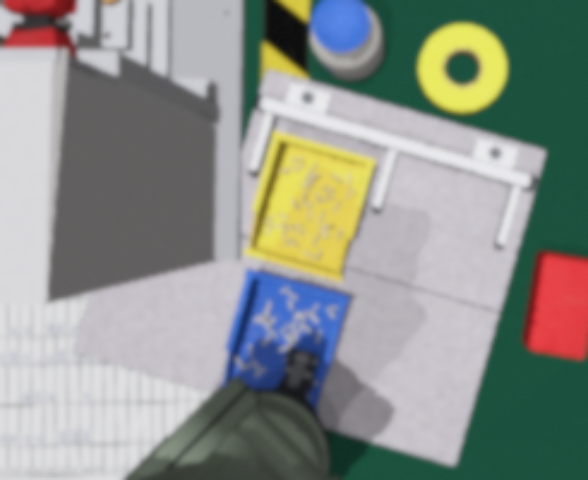

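The picture shows blue pulled clear into the lane, with its back rim about 9 mm in front of yellow and square. Joint 6 is near its lower limit (0.066), so I'll go on a little farther out and check it on the way.

Call:
{"fn": "send_rows", "kwargs": {
  "moves": [
    {"tx": 0.04,"ty": 0.006,"tz": 0,"wx": 0,"wy": 0,"wz": 0,"jaw": 1},
    {"tx": 0.08,"ty": 0.006,"tz": 0,"wx": 0,"wy": 0,"wz": 0,"jaw": 1},
    {"tx": 0.12,"ty": 0.006,"tz": 0,"wx": 0,"wy": 0,"wz": 0,"jaw": 1},
    {"tx": 0.12,"ty": 0.006,"tz": 0,"wx": 0,"wy": 0,"wz": 0,"jaw": 1}
  ]
}}

```text
time: 5.95
position: [0.4047, -0.1508, 0.0977]
orientation: [[0.272, 0.962, 0.002], [0.962, -0.272, 0.001], [0.001, 0.001, -1.0]]
contact_force: [2.9, 7.4, 10.3]
width: 0.071
```

```bash
cat > st.py <<'E'
from h import *
from plant import ctrl
s=ctrl.observe();print(s['time'],s['position'],s['contact_force'],s['width'],np.array(dpos(s)),s['joint_pos'])
E
python3 st.py
```

```text
5.95 [ 0.4047 -0.1508  0.0977] [ 2.9239  7.3762 10.2691] 0.07069016063724796 [-0.2414  0.0819  0.0028] [ 0.2711  0.9323  0.022   2.1673 -0.4298  0.0449  0.4383]
```

Call:
{"fn": "send_rows", "kwargs": {
  "moves": [
    {"tx": 0.04,"ty": 0.001,"tz": 0,"wx": 0,"wy": 0,"wz": 0,"jaw": 1},
    {"tx": 0.08,"ty": 0.002,"tz": 0,"wx": 0,"wy": 0,"wz": 0,"jaw": 1},
    {"tx": 0.114,"ty": 0.002,"tz": 0,"wx": 0,"wy": 0,"wz": 0,"jaw": 1},
    {"tx": 0.114,"ty": 0.002,"tz": 0,"wx": 0,"wy": 0,"wz": 0,"jaw": 1}
  ]
}}

```text
time: 6.45
position: [0.4212, -0.0964, 0.0977]
orientation: [[0.272, 0.962, 0.002], [0.962, -0.272, 0.001], [0.001, 0.002, -1.0]]
contact_force: [2.5, 6.7, 10.3]
width: 0.073
```

```bash
python3 st.py
```

```text
6.45 [ 0.4212 -0.0964  0.0977] [ 2.5179  6.6886 10.3101] 0.07275982273832773 [-0.2405  0.1388  0.0024] [ 0.1369  0.9325  0.0263  2.167  -0.494   0.0462  0.3704]
```

Call:
{"fn": "send_rows", "kwargs": {
  "moves": [
    {"tx": 0.114,"ty": 0.002,"tz": 0,"wx": 0,"wy": 0,"wz": 0,"jaw": 0.3},
    {"tx": 0.114,"ty": 0.002,"tz": 0,"wx": 0,"wy": 0,"wz": 0,"jaw": 0},
    {"tx": 0.114,"ty": 0.002,"tz": 0,"wx": 0,"wy": 0,"wz": 0,"jaw": 0},
    {"tx": 0.114,"ty": 0.002,"tz": 0,"wx": 0,"wy": 0,"wz": 0,"jaw": 0},
    {"tx": 0.114,"ty": 0.002,"tz": -0.1,"wx": 0,"wy": 0,"wz": 0,"jaw": 0},
    {"tx": 0.114,"ty": 0.002,"tz": -0.16,"wx": 0,"wy": 0,"wz": 0,"jaw": 0},
    {"tx": 0.114,"ty": 0.002,"tz": -0.16,"wx": 0,"wy": 0,"wz": 0,"jaw": 0}
  ]
}}

```text
time: 7.32
position: [0.4369, -0.0441, 0.179]
orientation: [[0.275, 0.961, 0.003], [0.961, -0.275, -0.0], [0.0, 0.003, -1.0]]
contact_force: [-0.3, -0.4, -0.4]
width: 1.001
```

```bash
python3 st.py;python3 - <<'E'
from h import *
from plant import ctrl
s=ctrl.observe();drows(s,[(-.241,.036,.18,0),(-.122,.036,.18,.006),(-.122,.036,.098,.006)])
E
```

```text
7.325 [ 0.4369 -0.0441  0.179 ] [-0.2765 -0.3846 -0.3882] 1.0009471381106152 [-0.2397  0.1934 -0.0009] [-0.0972  0.7678  0.2217  2.1081 -0.5164  0.3139  0.2793]
t [-0.315 -0.002 -0.002] w [ 0.002 -0.    -0.001]
t [-0.315  0.236 -0.001] w [ 0.002 -0.    -0.005]
t [-0.315  0.235  0.163] w [ 0.002 -0.    -0.005]
```

I slipped there: shifts count from each call's start, so that call moved another 57 mm left while the jaws opened. I need a look at the effect.

```bash
python3 look.py wrist2; python3 look.py side2
python3 - <<'E'
from h import *
a=np.load('pics/wrist2.npz')['color'];b=np.load('pics/side2.npz')['color']
cv2.imwrite('pics/c2.png',np.hstack([cv2.resize(a,(400,300)),cv2.resize(b[120:320,80:347],(400,300))]))
E
```

```text
7.375 [ 0.4367 -0.044   0.1779] [0.4564 0.0174 0.2486] [-0.0703 -0.2521 -0.9651]
7.425 [ 0.4365 -0.0439  0.1773] [ 0.6168 -1.1016  0.4691] [-0.021   0.8867 -0.4619]
```

View pics/c2.png

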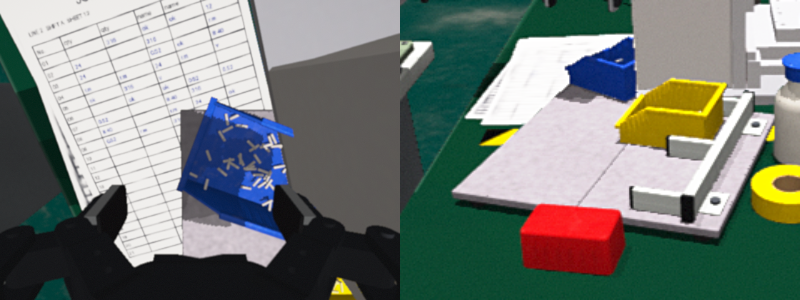

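Run:
```python
from h import *
a=np.load('pics/wrist2.npz')['color']
cv2.imwrite('pics/w2c.png',cv2.resize(a[110:360,210:450],None,fx=2.4,fy=2.4,interpolation=cv2.INTER_CUBIC))
```

```text
(no output)
```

View pics/w2c.png

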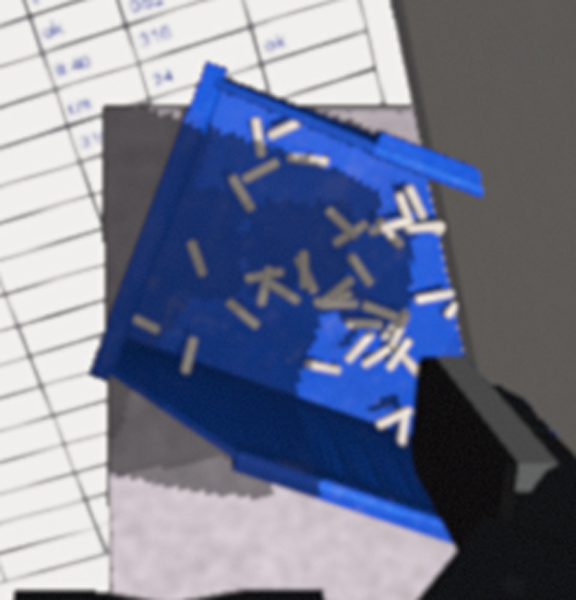

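Run:
```python
from h import *
c=np.load('pics/wrist2.npz')
U=lambda L:np.array(L,float)/2.4+[210,110]
P=px2w(c,U([[208,63],[95,375]]),.043);print(P,np.linalg.norm(P[0]-P[1]))
d=(P[0]-P[1])[:2];yaw=np.arctan2(d[1],d[0])-np.pi/2;m=P.mean(0)[:2]+.056*np.array([np.cos(yaw),np.sin(yaw)])
a=D[2];q=m-D[:2];print('bin',m,yaw,'dock',q@[np.cos(a),np.sin(a)],q@[-np.sin(a),np.cos(a)],yaw-a)
b=[*m,yaw];print('corners',dock2w(b,[[.056,.046,.05],[.056,-.046,.05],[-.056,.046,.025],[-.056,-.046,.025]]))
print('col base',px2w(c,U([[395,0],[415,110]]),0.0),px2w(c,U([[430,190],[465,350]]),.02),px2w(c,U([[485,180]]),.068))
print('board edge',px2w(c,U([[105,110],[108,470],[410,107]]),.018), dock2w(D,[[-.26,.23,0]]))
```

```text
[[ 0.4631  0.0026  0.043 ]
 [ 0.4112 -0.0698  0.043 ]] 0.08903684945040875
bin [ 0.4827 -0.0662] -0.6211616817598484 dock -0.18960459853122003 0.18473163529536824 -0.3430616817598484
corners [[ 0.555  -0.0614  0.068 ]
 [ 0.5015 -0.1362  0.068 ]
 [ 0.4639  0.0038  0.043 ]
 [ 0.4104 -0.071   0.043 ]]
col base [[ 0.5219  0.0019  0.    ]
 [ 0.5212 -0.0313  0.    ]] [[ 0.5156 -0.051   0.02  ]
 [ 0.5161 -0.1026  0.02  ]] [[ 0.5155 -0.0378  0.068 ]]
board edge [[ 0.4326 -0.0038  0.018 ]
 [ 0.3999 -0.1129  0.018 ]
 [ 0.5153 -0.0266  0.018 ]] [[ 0.4274 -0.0034  0.018 ]]
```

Blue was dragged to dock (−190, +185) mm with yaw −0.34. It is still flat on the board and its right edge is at y ≥ +122, so it is clear of yellow's path. Next is yellow.

Call:
{"fn": "send_rows", "kwargs": {
  "moves": [
    {"tx": -0.1,"ty": 0,"tz": 0,"wx": 0,"wy": 0,"wz": 0,"jaw": 0},
    {"tx": -0.2,"ty": 0,"tz": 0,"wx": 0,"wy": 0,"wz": 0,"jaw": 0},
    {"tx": -0.315,"ty": 0,"tz": 0,"wx": 0,"wy": 0,"wz": 0,"jaw": 0},
    {"tx": -0.315,"ty": 0.1,"tz": 0,"wx": 0,"wy": 0,"wz": 0,"jaw": 0},
    {"tx": -0.315,"ty": 0.2,"tz": 0,"wx": 0,"wy": 0,"wz": 0,"jaw": 0},
    {"tx": -0.315,"ty": 0.236,"tz": 0,"wx": 0.002,"wy": 0,"wz": -0.005,"jaw": 0},
    {"tx": -0.315,"ty": 0.236,"tz": 0,"wx": 0.002,"wy": 0,"wz": -0.005,"jaw": 0},
    {"tx": -0.315,"ty": 0.236,"tz": 0,"wx": 0.002,"wy": 0,"wz": -0.005,"jaw": 0}
  ]
}}

```text
time: 8.43
position: [0.5057, -0.2274, 0.1768]
orientation: [[0.268, 0.963, -0.004], [0.963, -0.268, 0.001], [0.0, -0.004, -1.0]]
contact_force: [0.4, 0.3, -0.8]
width: 0.999
```

```bash
python3 st.py;python3 - <<'E'
from h import *
from plant import ctrl
s=ctrl.observe();drows(s,[(-.122,.036,.098,.006)])
E
```

```text
8.425 [ 0.5057 -0.2274  0.1768] [ 0.3792  0.3165 -0.786 ] 0.998803984649349 [-0.1232  0.0361  0.0067] [ 0.226   0.8776  0.2722  1.7007 -0.3643  0.618   0.4333]
t [-0.     0.003  0.158] w [-0.003 -0.     0.   ]
```

Call:
{"fn": "send_rows", "kwargs": {
  "moves": [
    {"tx": 0,"ty": 0.003,"tz": 0.08,"wx": -0.003,"wy": 0,"wz": 0,"jaw": 0},
    {"tx": 0,"ty": 0.003,"tz": 0.14,"wx": -0.003,"wy": 0,"wz": 0,"jaw": 0},
    {"tx": 0,"ty": 0.003,"tz": 0.158,"wx": -0.003,"wy": 0,"wz": 0,"jaw": 0},
    {"tx": 0,"ty": 0.003,"tz": 0.158,"wx": -0.003,"wy": 0,"wz": 0,"jaw": 0.5},
    {"tx": 0,"ty": 0.003,"tz": 0.158,"wx": -0.003,"wy": 0,"wz": 0,"jaw": 0.8},
    {"tx": 0,"ty": 0.003,"tz": 0.158,"wx": -0.003,"wy": 0,"wz": 0,"jaw": 1},
    {"tx": 0,"ty": 0.003,"tz": 0.158,"wx": -0.003,"wy": 0,"wz": 0,"jaw": 1},
    {"tx": 0,"ty": 0.003,"tz": 0.158,"wx": -0.003,"wy": 0,"wz": 0,"jaw": 1},
    {"tx": 0,"ty": 0.003,"tz": 0.158,"wx": -0.003,"wy": 0,"wz": 0,"jaw": 1}
  ]
}}

```text
time: 9.55
position: [0.508, -0.2277, 0.0988]
orientation: [[0.267, 0.964, 0.002], [0.964, -0.267, -0.001], [-0.0, 0.002, -1.0]]
contact_force: [-1.9, 1.6, 6.9]
width: 0.068
```

```bash
python3 st.py;python3 - <<'E'
from h import *
from plant import ctrl
s=ctrl.observe();z=s['position'][2];drows(s,[(-.241,.036,z,0),(-.241,-.08,z,0),(-.11,-.08,z,0)])
E
```

```text
9.55 [ 0.508  -0.2277  0.0988] [-1.8826  1.6387  6.8658] 0.0684784397242815 [-0.1209  0.0364  0.0077] [ 0.2597  1.0041  0.2045  1.7288 -0.4063  0.4488  0.4697]
t [ 0.001 -0.24  -0.   ] w [0.001 0.    0.005]
t [-0.231 -0.242 -0.   ] w [0.001 0.    0.005]
t [-0.233  0.02   0.   ] w [0.001 0.    0.005]
```

Call:
{"fn": "send_rows", "kwargs": {
  "moves": [
    {"tx": 0,"ty": -0.05,"tz": 0,"wx": 0,"wy": 0,"wz": 0.005,"jaw": 1},
    {"tx": 0,"ty": -0.1,"tz": 0,"wx": 0,"wy": 0,"wz": 0.005,"jaw": 1},
    {"tx": 0,"ty": -0.15,"tz": 0,"wx": 0,"wy": 0,"wz": 0.005,"jaw": 1},
    {"tx": 0,"ty": -0.2,"tz": 0,"wx": 0,"wy": 0,"wz": 0.005,"jaw": 1},
    {"tx": 0.001,"ty": -0.238,"tz": 0,"wx": 0,"wy": 0,"wz": 0.005,"jaw": 1},
    {"tx": -0.02,"ty": -0.24,"tz": 0,"wx": 0,"wy": 0,"wz": 0.005,"jaw": 1},
    {"tx": -0.08,"ty": -0.24,"tz": 0,"wx": 0,"wy": 0,"wz": 0.005,"jaw": 1},
    {"tx": -0.14,"ty": -0.241,"tz": 0,"wx": 0,"wy": 0,"wz": 0.005,"jaw": 1},
    {"tx": -0.2,"ty": -0.242,"tz": 0,"wx": 0,"wy": 0,"wz": 0.005,"jaw": 1},
    {"tx": -0.228,"ty": -0.242,"tz": 0,"wx": 0,"wy": 0,"wz": 0.005,"jaw": 1},
    {"tx": -0.228,"ty": -0.242,"tz": 0,"wx": 0,"wy": 0,"wz": 0.005,"jaw": 1},
    {"tx": -0.228,"ty": -0.242,"tz": 0,"wx": 0,"wy": 0,"wz": 0.005,"jaw": 1}
  ]
}}

```text
time: 11.05
position: [0.3607, -0.3067, 0.0988]
orientation: [[0.276, 0.961, 0.002], [0.961, -0.276, -0.003], [-0.002, 0.003, -1.0]]
contact_force: [-3.5, -6.5, 9.2]
width: 0.068
```

```bash
python3 st.py;python3 look.py top3
python3 - <<'E'
from h import *
from plant import ctrl
c=np.load('pics/top3.npz')['color'];cv2.imwrite('pics/top3c.png',cv2.resize(c[140:340,130:345],None,fx=3,fy=3,interpolation=cv2.INTER_CUBIC))
s=ctrl.observe();z=s['position'][2];drows(s,[(-.13,-.077,z,0),(-.1,-.077,z,0)])
E
```

```text
11.05 [ 0.3607 -0.3067  0.0988] [-3.5405 -6.4901  9.1943] 0.06768423496917526 [-0.2409 -0.08   -0.0015] [ 0.5968  0.9427  0.0723  2.0261 -0.3259  0.18    0.6805]
11.1 [ 0.3607 -0.3066  0.0988] [ 0.5595 -0.318   0.9149] [ 0.0541 -0.0065 -0.9985]
t [0.006 0.222 0.001] w [ 0.002  0.001 -0.001]
t [0.006 0.282 0.001] w [ 0.002  0.001 -0.001]
```

View pics/top3c.png

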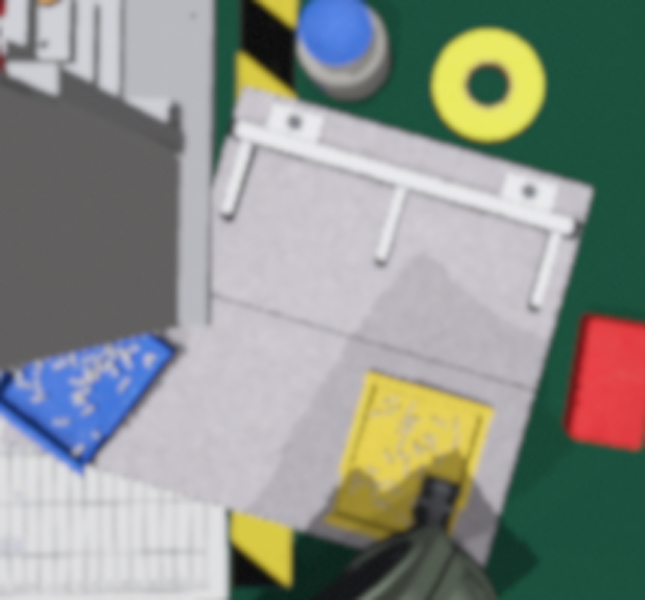

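Yellow is square in the lane in front of the right bay, with its back corners at (365,370) and (492,408). I'll push it home.

Call:
{"fn": "send_rows", "kwargs": {
  "moves": [
    {"tx": 0.004,"ty": 0.04,"tz": 0,"wx": 0,"wy": 0,"wz": 0,"jaw": 1},
    {"tx": 0.006,"ty": 0.08,"tz": 0,"wx": 0,"wy": 0,"wz": 0,"jaw": 1},
    {"tx": 0.006,"ty": 0.12,"tz": 0,"wx": 0,"wy": 0,"wz": 0,"jaw": 1},
    {"tx": 0.006,"ty": 0.16,"tz": 0,"wx": 0,"wy": 0,"wz": 0,"jaw": 1},
    {"tx": 0.006,"ty": 0.2,"tz": 0,"wx": 0,"wy": 0,"wz": 0,"jaw": 1},
    {"tx": 0.006,"ty": 0.23,"tz": 0,"wx": 0,"wy": 0,"wz": 0,"jaw": 1},
    {"tx": 0.006,"ty": 0.25,"tz": 0,"wx": 0,"wy": 0,"wz": 0,"jaw": 1},
    {"tx": 0.006,"ty": 0.265,"tz": 0,"wx": 0,"wy": 0,"wz": 0,"jaw": 1},
    {"tx": 0.006,"ty": 0.265,"tz": 0,"wx": 0,"wy": 0,"wz": 0,"jaw": 1}
  ]
}}

```text
time: 12.22
position: [0.4894, -0.3391, 0.0988]
orientation: [[0.274, 0.962, 0.002], [0.962, -0.274, -0.001], [-0.001, 0.002, -1.0]]
contact_force: [0.4, -0.9, 3.4]
width: 0.073
```

```bash
python3 st.py
```

```text
12.225 [ 0.4894 -0.3391  0.0988] [ 0.3986 -0.8938  3.3545] 0.07276796116840077 [-0.1082 -0.0758  0.0003] [ 0.4564  1.0374  0.1982  1.5807 -0.3278  0.5544  0.5615]
```

Moving in by small steps to contact.

Call:
{"fn": "send_rows", "kwargs": {
  "moves": [
    {"tx": 0,"ty": 0.005,"tz": 0,"wx": 0,"wy": 0,"wz": 0,"jaw": 1},
    {"tx": 0,"ty": 0.01,"tz": 0,"wx": 0,"wy": 0,"wz": 0,"jaw": 1},
    {"tx": 0,"ty": 0.014,"tz": 0,"wx": 0,"wy": 0,"wz": 0,"jaw": 1},
    {"tx": 0,"ty": 0.014,"tz": 0,"wx": 0,"wy": 0,"wz": 0,"jaw": 1}
  ]
}}

```text
time: 12.72
position: [0.4924, -0.3402, 0.0986]
orientation: [[0.275, 0.961, -0.007], [0.961, -0.275, 0.003], [0.001, -0.007, -1.0]]
contact_force: [-27.5, 10.5, 25.6]
width: 0.071
```

```bash
python3 st.py
```

```text
12.725 [ 0.4924 -0.3402  0.0986] [-27.4864  10.5225  25.5908] 0.07079838190299872 [-0.105 -0.076 -0.001] [ 0.4529  1.0435  0.2047  1.5601 -0.3254  0.5789  0.5544]
```

Contact force is about 29 N, so yellow is home. Now I'll unload, open and lift.

Call:
{"fn": "send_rows", "kwargs": {
  "moves": [
    {"tx": 0,"ty": -0.006,"tz": 0,"wx": 0,"wy": 0,"wz": 0,"jaw": 1},
    {"tx": 0,"ty": -0.006,"tz": 0,"wx": 0,"wy": 0,"wz": 0,"jaw": 0.5},
    {"tx": 0,"ty": -0.006,"tz": 0,"wx": 0,"wy": 0,"wz": 0,"jaw": 0},
    {"tx": 0,"ty": -0.006,"tz": 0,"wx": 0,"wy": 0,"wz": 0,"jaw": 0},
    {"tx": 0,"ty": -0.006,"tz": 0,"wx": 0,"wy": 0,"wz": 0,"jaw": 0},
    {"tx": 0,"ty": -0.006,"tz": -0.1,"wx": 0,"wy": 0,"wz": 0,"jaw": 0},
    {"tx": 0,"ty": -0.006,"tz": -0.2,"wx": 0,"wy": 0,"wz": 0,"jaw": 0},
    {"tx": 0,"ty": -0.006,"tz": -0.2,"wx": 0,"wy": 0,"wz": 0,"jaw": 0}
  ]
}}

```text
time: 13.72
position: [0.4937, -0.3404, 0.2018]
orientation: [[0.274, 0.962, 0.006], [0.962, -0.274, -0.003], [-0.002, 0.006, -1.0]]
contact_force: [0.1, -0.4, -1.2]
width: 0.999
```

```bash
python3 st.py
python3 - <<'E'
from h import *
from plant import ctrl
s=ctrl.observe()
b=[.4827,-.0662,-.6212];g=dock2w(b,[[-.053,-.02,0]])[0];print(g,np.hypot(*g[:2]))
rows(s,[(.38,-.2,.2,-.35),(.40,-.11,.2,-.5),(g[0],g[1],.2,-.621),(g[0],g[1],.098,-.621)])
E
```

```text
13.725 [ 0.4937 -0.3404  0.2018] [ 0.1403 -0.3642 -1.2256] 0.9989626036172086 [-0.1038 -0.0759  0.0002] [ 0.4268  0.888   0.259   1.5192 -0.2913  0.7658  0.526 ]
[ 0.428  -0.0516  0.018 ] 0.4310627601852488
t [ 0.208 -0.296  0.001] w [0.004 0.001 0.048]
t [ 0.392 -0.307  0.001] w [0.004 0.001 0.148]
t [ 0.519 -0.285  0.001] w [0.004 0.    0.229]
t [ 0.52  -0.286  0.205] w [0.004 0.    0.229]
```

Call:
{"fn": "send_rows", "kwargs": {
  "moves": [
    {"tx": 0.05,"ty": -0.08,"tz": 0,"wx": 0,"wy": 0,"wz": 0,"jaw": 0},
    {"tx": 0.1,"ty": -0.16,"tz": 0,"wx": 0,"wy": 0,"wz": 0.02,"jaw": 0},
    {"tx": 0.16,"ty": -0.24,"tz": 0,"wx": 0,"wy": 0,"wz": 0.04,"jaw": 0},
    {"tx": 0.21,"ty": -0.296,"tz": 0,"wx": 0,"wy": 0,"wz": 0.05,"jaw": 0},
    {"tx": 0.3,"ty": -0.302,"tz": 0,"wx": 0,"wy": 0,"wz": 0.1,"jaw": 0},
    {"tx": 0.39,"ty": -0.307,"tz": 0,"wx": 0,"wy": 0,"wz": 0.15,"jaw": 0},
    {"tx": 0.46,"ty": -0.295,"tz": 0,"wx": 0.004,"wy": 0,"wz": 0.2,"jaw": 0},
    {"tx": 0.519,"ty": -0.285,"tz": 0,"wx": 0.004,"wy": 0,"wz": 0.229,"jaw": 0},
    {"tx": 0.519,"ty": -0.285,"tz": 0,"wx": 0.004,"wy": 0,"wz": 0.229,"jaw": 0},
    {"tx": 0.519,"ty": -0.285,"tz": 0,"wx": 0.004,"wy": 0,"wz": 0.229,"jaw": 0}
  ]
}}

```text
time: 14.98
position: [0.4267, -0.0517, 0.198]
orientation: [[0.582, 0.813, -0.005], [0.813, -0.582, 0.002], [-0.001, -0.005, -1.0]]
contact_force: [-1.3, 0.1, -0.2]
width: 1.002
```

```bash
sed -i 's/^BL=.*/BL=np.array([.4827,-.0662,-.6212]);YE=np.array([.5623,-.2224,-.2723])/' h.py; python3 st.py; python3 look.py wrist4 m
python3 - <<'E'
from h import *
from plant import ctrl
rows(ctrl.observe(),[(.428,-.0516,.098,-.621)])
E
```

```text
14.975 [ 0.4267 -0.0517  0.198 ] [-1.2959  0.0968 -0.2216] 1.002059449814619 [-0.2474  0.1833 -0.3433] [-0.1381  0.7359  0.3281  2.1188 -0.6178  0.3848  0.0711]
15.025 [ 0.4267 -0.0519  0.1981] [ 0.467  -0.0001  0.2675] [-0.1576 -0.2113 -0.9646]
t [0.002 0.003 0.2  ] w [-0.003  0.001 -0.001]
```

View pics/wrist4.png

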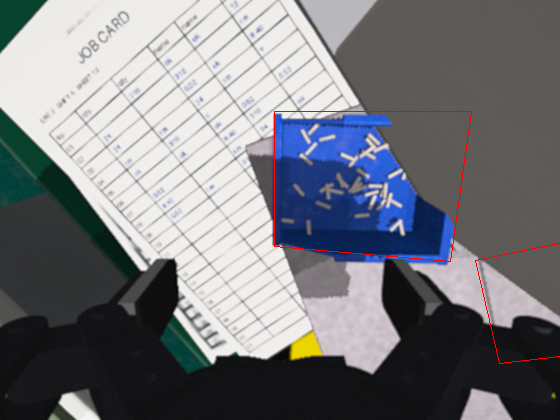

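The lip line (275,112)–(275,245) matches the estimate. The bin's back corner visibly overlaps the column, so the column evidently did not block it. I'll go down and grip.

Call:
{"fn": "send_rows", "kwargs": {
  "moves": [
    {"tx": 0.001,"ty": 0.003,"tz": 0.08,"wx": -0.002,"wy": 0,"wz": 0,"jaw": 0},
    {"tx": 0.001,"ty": 0.003,"tz": 0.16,"wx": -0.002,"wy": 0,"wz": 0,"jaw": 0},
    {"tx": 0.001,"ty": 0.003,"tz": 0.2,"wx": -0.002,"wy": 0,"wz": 0,"jaw": 0},
    {"tx": 0.001,"ty": 0.003,"tz": 0.2,"wx": -0.002,"wy": 0,"wz": 0,"jaw": 0},
    {"tx": 0.001,"ty": 0.003,"tz": 0.2,"wx": -0.002,"wy": 0,"wz": 0,"jaw": 0.5},
    {"tx": 0.001,"ty": 0.003,"tz": 0.2,"wx": -0.002,"wy": 0,"wz": 0,"jaw": 0.8},
    {"tx": 0.001,"ty": 0.003,"tz": 0.2,"wx": -0.002,"wy": 0,"wz": 0,"jaw": 1},
    {"tx": 0.001,"ty": 0.003,"tz": 0.2,"wx": -0.002,"wy": 0,"wz": 0,"jaw": 1},
    {"tx": 0.001,"ty": 0.003,"tz": 0.2,"wx": -0.002,"wy": 0,"wz": 0,"jaw": 1},
    {"tx": 0.001,"ty": 0.003,"tz": 0.2,"wx": -0.002,"wy": 0,"wz": 0,"jaw": 1}
  ]
}}

```text
time: 16.27
position: [0.4281, -0.0513, 0.0984]
orientation: [[0.582, 0.813, -0.002], [0.813, -0.582, 0.001], [-0.0, -0.002, -1.0]]
contact_force: [-1.7, 0.8, 6.5]
width: 0.067
```

```bash
python3 st.py
python3 - <<'E'
from h import *
from plant import ctrl
s=ctrl.observe();z=s['position'][2]
drows(s,[(-.241,.15,z,-.34),(-.241,.1,z,-.2),(-.24,.038,z,0)])
E
```

```text
16.275 [ 0.4281 -0.0513  0.0984] [-1.7034  0.8303  6.4549] 0.06746136013690335 [-0.2462  0.1841 -0.3432] [ 0.0181  0.9321  0.0494  2.1678 -0.7408  0.0594  0.1662]
t [-0.061  0.033 -0.   ] w [-0.001  0.    -0.002]
t [-0.155  0.066 -0.   ] w [-0.001  0.    -0.095]
t [-0.271  0.11  -0.   ] w [-0.001  0.    -0.229]
```

Call:
{"fn": "send_rows", "kwargs": {
  "moves": [
    {"tx": -0.03,"ty": 0.016,"tz": 0,"wx": 0,"wy": 0,"wz": 0,"jaw": 1},
    {"tx": -0.061,"ty": 0.033,"tz": 0,"wx": 0,"wy": 0,"wz": -0.01,"jaw": 1},
    {"tx": -0.1,"ty": 0.048,"tz": 0,"wx": 0,"wy": 0,"wz": -0.05,"jaw": 1},
    {"tx": -0.14,"ty": 0.062,"tz": 0,"wx": 0,"wy": 0,"wz": -0.09,"jaw": 1},
    {"tx": -0.18,"ty": 0.076,"tz": 0,"wx": 0,"wy": 0,"wz": -0.13,"jaw": 1},
    {"tx": -0.22,"ty": 0.09,"tz": 0,"wx": 0,"wy": 0,"wz": -0.17,"jaw": 1},
    {"tx": -0.25,"ty": 0.102,"tz": 0,"wx": 0,"wy": 0,"wz": -0.2,"jaw": 1},
    {"tx": -0.271,"ty": 0.11,"tz": 0,"wx": 0,"wy": 0,"wz": -0.229,"jaw": 1},
    {"tx": -0.271,"ty": 0.11,"tz": 0,"wx": 0,"wy": 0,"wz": -0.229,"jaw": 1},
    {"tx": -0.271,"ty": 0.11,"tz": 0,"wx": 0,"wy": 0,"wz": -0.229,"jaw": 1}
  ]
}}

```text
time: 17.52
position: [0.3938, -0.1941, 0.0984]
orientation: [[0.275, 0.961, -0.001], [0.961, -0.275, -0.0], [-0.001, -0.001, -1.0]]
contact_force: [-2.1, -3.3, 5.6]
width: 0.066
```

```bash
python3 st.py;python3 look.py top5
python3 - <<'E'
from h import *
from plant import ctrl
c=np.load('pics/top5.npz')['color'];cv2.imwrite('pics/top5c.png',cv2.resize(c[140:340,130:345],None,fx=3,fy=3,interpolation=cv2.INTER_CUBIC))
s=ctrl.observe();z=s['position'][2];drows(s,[(-.109,.038,z,0)])
E
```

```text
17.525 [ 0.3938 -0.1941  0.0984] [-2.1199 -3.3135  5.5516] 0.06602489788818292 [-0.24    0.0374 -0.0006] [ 0.3631  0.9324  0.0388  2.1411 -0.41    0.0758  0.5164]
17.575 [ 0.3938 -0.1941  0.0984] [ 0.5595 -0.318   0.9149] [ 0.0541 -0.0065 -0.9985]
t [ 0.001  0.262 -0.   ] w [-0.001  0.001 -0.   ]
```

View pics/top5c.png

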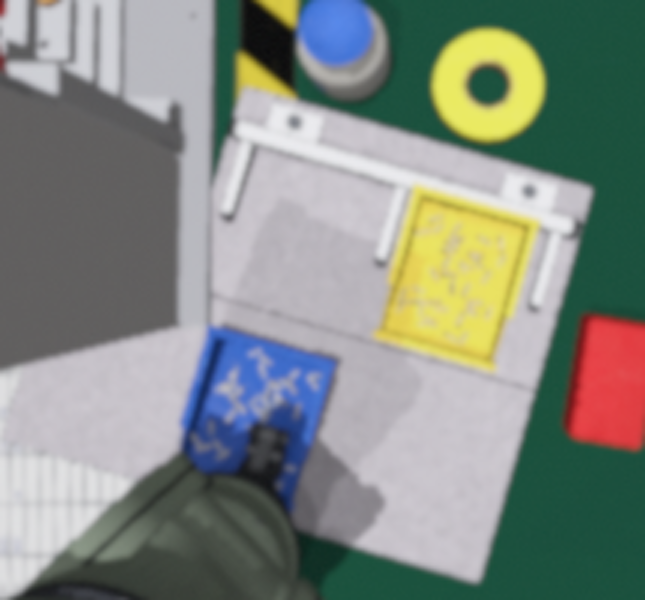

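Yellow sits home in the right bay. Blue is square and lined up with the left bay. I'll push it in.

Call:
{"fn": "send_rows", "kwargs": {
  "moves": [
    {"tx": 0,"ty": 0.04,"tz": 0,"wx": 0,"wy": 0,"wz": 0,"jaw": 1},
    {"tx": 0,"ty": 0.08,"tz": 0,"wx": 0,"wy": 0,"wz": 0,"jaw": 1},
    {"tx": 0,"ty": 0.12,"tz": 0,"wx": 0,"wy": 0,"wz": 0,"jaw": 1},
    {"tx": 0,"ty": 0.16,"tz": 0,"wx": 0,"wy": 0,"wz": 0,"jaw": 1},
    {"tx": 0,"ty": 0.2,"tz": 0,"wx": 0,"wy": 0,"wz": 0,"jaw": 1},
    {"tx": 0,"ty": 0.23,"tz": 0,"wx": 0,"wy": 0,"wz": 0,"jaw": 1},
    {"tx": 0,"ty": 0.25,"tz": 0,"wx": 0,"wy": 0,"wz": 0,"jaw": 1},
    {"tx": 0,"ty": 0.262,"tz": 0,"wx": 0,"wy": 0,"wz": 0,"jaw": 1},
    {"tx": 0,"ty": 0.262,"tz": 0,"wx": 0,"wy": 0,"wz": 0,"jaw": 1}
  ]
}}

```text
time: 18.7
position: [0.5193, -0.2295, 0.0984]
orientation: [[0.274, 0.962, -0.003], [0.962, -0.274, 0.001], [-0.0, -0.003, -1.0]]
contact_force: [-7.3, 1.9, 14.1]
width: 0.069
```

Call:
{"fn": "send_rows", "kwargs": {
  "moves": [
    {"tx": 0,"ty": 0.004,"tz": 0,"wx": 0,"wy": 0,"wz": 0,"jaw": 1},
    {"tx": 0,"ty": 0.008,"tz": 0,"wx": 0,"wy": 0,"wz": 0,"jaw": 1},
    {"tx": 0,"ty": 0.008,"tz": 0,"wx": 0,"wy": 0,"wz": 0,"jaw": 1}
  ]
}}

```text
time: 19.08
position: [0.5226, -0.2305, 0.0984]
orientation: [[0.275, 0.962, -0.004], [0.962, -0.275, 0.001], [0.0, -0.004, -1.0]]
contact_force: [-11.2, 2.8, 17.0]
width: 0.066
```

```bash
python3 st.py
```

```text
19.075 [ 0.5226 -0.2305  0.0984] [-11.1569   2.7853  16.9661] 0.0661690615985716 [-0.1061  0.0378  0.    ] [ 0.2526  1.019   0.2136  1.6691 -0.3857  0.4996  0.4309]
```

Call:
{"fn": "send_rows", "kwargs": {
  "moves": [
    {"tx": 0,"ty": 0.004,"tz": 0,"wx": 0,"wy": 0,"wz": 0,"jaw": 1},
    {"tx": 0,"ty": 0.008,"tz": 0,"wx": 0,"wy": 0,"wz": 0,"jaw": 1},
    {"tx": 0,"ty": 0.008,"tz": 0,"wx": 0,"wy": 0,"wz": 0,"jaw": 1}
  ]
}}

```text
time: 19.45
position: [0.5242, -0.231, 0.0982]
orientation: [[0.275, 0.961, -0.01], [0.961, -0.275, 0.004], [0.001, -0.01, -1.0]]
contact_force: [-28.2, 8.3, 30.7]
width: 0.07
```

```bash
python3 st.py
```

```text
19.45 [ 0.5242 -0.231   0.0982] [-28.2123   8.2957  30.7078] 0.0700372873986346 [-0.1044  0.0377 -0.0005] [ 0.2511  1.0225  0.2176  1.6573 -0.3838  0.5147  0.4273]
```

Home, with contact at the same depth as yellow. Now I'll unload, open, lift and back away.

Call:
{"fn": "send_rows", "kwargs": {
  "moves": [
    {"tx": 0,"ty": -0.006,"tz": 0,"wx": 0,"wy": 0,"wz": 0,"jaw": 1},
    {"tx": 0,"ty": -0.006,"tz": 0,"wx": 0,"wy": 0,"wz": 0,"jaw": 0.5},
    {"tx": 0,"ty": -0.006,"tz": 0,"wx": 0,"wy": 0,"wz": 0,"jaw": 0},
    {"tx": 0,"ty": -0.006,"tz": 0,"wx": 0,"wy": 0,"wz": 0,"jaw": 0},
    {"tx": 0,"ty": -0.006,"tz": 0,"wx": 0,"wy": 0,"wz": 0,"jaw": 0},
    {"tx": 0,"ty": -0.006,"tz": -0.1,"wx": 0,"wy": 0,"wz": 0,"jaw": 0},
    {"tx": 0,"ty": -0.006,"tz": -0.2,"wx": 0,"wy": 0,"wz": 0,"jaw": 0},
    {"tx": -0.05,"ty": -0.1,"tz": -0.24,"wx": 0,"wy": 0,"wz": 0,"jaw": 0},
    {"tx": -0.1,"ty": -0.2,"tz": -0.24,"wx": 0,"wy": 0,"wz": 0,"jaw": 0},
    {"tx": -0.1,"ty": -0.26,"tz": -0.24,"wx": 0,"wy": 0,"wz": 0,"jaw": 0},
    {"tx": -0.1,"ty": -0.26,"tz": -0.24,"wx": 0,"wy": 0,"wz": 0,"jaw": 0},
    {"tx": -0.1,"ty": -0.26,"tz": -0.24,"wx": 0,"wy": 0,"wz": 0,"jaw": 0}
  ]
}}

```text
time: 20.95
position: [0.3897, -0.2443, 0.2182]
orientation: [[0.274, 0.962, -0.001], [0.962, -0.274, 0.0], [-0.0, -0.001, -1.0]]
contact_force: [-0.3, 0.1, -0.2]
width: 1.001
```

```bash
python3 st.py;python3 look.py top6
python3 - <<'E'
from h import *
c=np.load('pics/top6.npz')['color'];cv2.imwrite('pics/top6c.png',cv2.resize(c[160:340,130:345],None,fx=3.3,fy=3.3,interpolation=cv2.INTER_CUBIC))
E
```

```text
20.95 [ 0.3897 -0.2443  0.2182] [-0.3115  0.0605 -0.1878] 1.0009462710359631 [-0.2301 -0.012   0.0004] [ 0.3569  0.7054  0.2348  2.0001 -0.3362  0.4736  0.5611]
21.0 [ 0.3898 -0.2442  0.2181] [ 0.5595 -0.318   0.9149] [ 0.0541 -0.0065 -0.9985]
```

View pics/top6c.png

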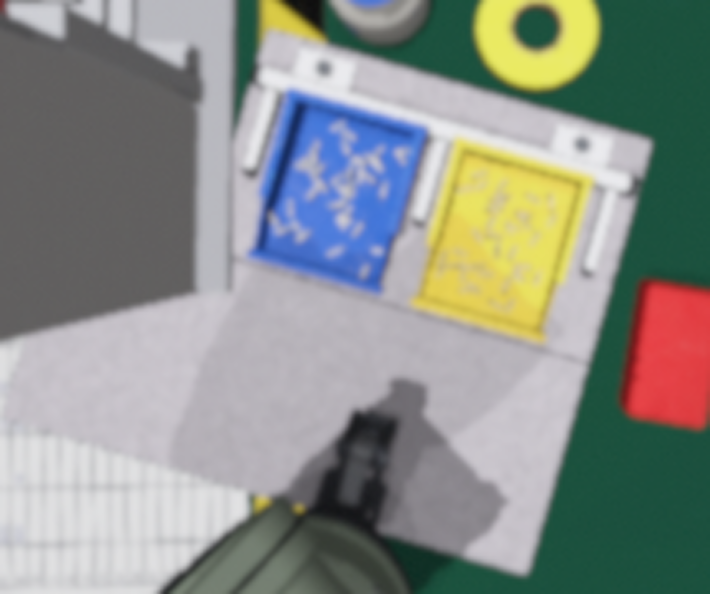

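Both bins are in each other's bays, with their back rims at the rail. I'll check the fit numerically and hand in if it's good.

Run:
```python
import fit
from fit import *
from plant import ctrl
ok=True
for n,L in(('y',[[414,303],[545,341],[457,140],[592,178]]),('b',[[251,256],[381,291],[290,92],[428,128]])):
    b,r=fit.fit(U(L),M,[.6,-.3,-.3]);a=D[2];d=b[:2]-D[:2]
    x,y,w=d@[np.cos(a),np.sin(a)],d@[-np.sin(a),np.cos(a)],b[2]-a;print('FINAL',n,x,y,w)
    ok&=x>-.062 and abs(abs(y)-.058)<.02 and abs(w)<.1
print(ok)
if ok:print(ctrl.sign_off())
```

```text
dock [ 0.6143 -0.2959 -0.2781] [ 0.4  0.4  0.7  0.  -0.5 -0.2 -2.2 -1.4  1.6  1.1]
y [ 0.5623 -0.2224 -0.2723] [-0.3 -0.3  0.4  0.9 -0.6 -0.3  0.5 -0.3] dock frame -0.07024144403870994 0.0563224617095713 0.005708840688575911
b [ 0.5309 -0.331  -0.322 ] [-1.2  0.5  0.8  0.8 -0.2 -1.1  0.6 -0.3] dock frame -0.07060201613553266 -0.05666801345962 -0.04391804784976383
(-0.104, 0.058) [[ 0.5303 -0.2115  0.018 ]]
(-0.108, -0.058) [[ 0.4946 -0.322   0.018 ]]
(-0.24, -0.058) [[ 0.3676 -0.2857  0.018 ]]
(-0.24, 0.058) [[ 0.3995 -0.1742  0.018 ]]
(-0.24, 0.16) [[ 0.4275 -0.0761  0.018 ]]
[[112.5224 248.4047]
 [292.1294 274.7054]
 [266.4463 251.9516]]Traceback (most recent call last):
  File "<stdin>", line 6, in <module>
AttributeError: 'function' object has no attribute 'fit'
```

```bash
python3 - <<'E' | tail -4
from fit import *
from plant import ctrl
ok=True
for n,L in(('y',[[414,303],[545,341],[457,140],[592,178]]),('b',[[251,256],[381,291],[290,92],[428,128]])):
    b,r=fit(U(L),M,[.6,-.3,-.3]);a=D[2];d=b[:2]-D[:2]
    x,y,w=d@[np.cos(a),np.sin(a)],d@[-np.sin(a),np.cos(a)],b[2]-a;print('FINAL',n,x,y,w)
    ok&=x>-.062 and abs(abs(y)-.058)<.02 and abs(w)<.1
print(ok)
if ok:print(ctrl.sign_off())
E
```

```text
FINAL b -0.052188554918900454 0.05501412460388951 0.014536806776730415
True
the job is handed in; nothing more can be done
None
```

The two bins are swapped and the job is handed in, at about 21 s of the 69 s allowed. I gripped each bin by its front wall and slid it along the board. Blue was parked on the left, yellow went home into the right bay, then blue went into the left bay.

- **Blue, last check:** the final top view puts it at dock x −52 mm, y +55 mm, with a yaw of 0.015 rad.
- **Yellow, last check:** it passed the same scripted limits (x above −62 mm, y within 20 mm of the bay centre, yaw below 0.1 rad). Its exact numbers were cut from the printout.
- **Seating:** both bins met the rail at about 29 N, at matching depths. The gripper is clear of everything.
- **Other objects:** the tape and red case look unmoved in the top views. The bottle is only partly in the last one and looked unmoved there too. I did not measure any of the three.

**What went wrong:** when releasing blue at its parking spot, I repeated a sideways shift by mistake. That dragged it about 55 mm farther left, turned it by 0.34 rad and left it slightly overhanging the board's edge. It stayed flat, and I re-measured it, gripped it again and squared it up.

**What disagreed:** while parked there, blue's back corner overlapped the column in the picture by about 40 mm, with no sign of contact.

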